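# Balance the lamp boom on its desk cradle

### The arm

A 6-joint arm with a two-finger parallel gripper is mounted at the origin on the work surface. World frame = base frame: x ahead of the robot, y to its left, z up, the work surface at z = 0. Lengths are in mm, angles in degrees, forces in N, time in s.
With the tool pointing down it reaches from about 350 to 850 mm from the base axis. Payload 8.1 kg.
Tool frame: the origin (TCP) lies between the finger pads; the fingertips stand 17 mm ahead of it and the grasp point (between the pads) lies 2 mm behind it; z points along the fingers, y is the line along which they close (so a half turn about z gives the same grasp; the last joint's range is limited). The gripper opens to 85 mm and grips with 20 to 120 N. Pads are 22 mm wide; open, the fingers measure 114 mm over their backs; the gripper's body (76 mm by 85 mm) begins 54 mm behind the grasp point. The pads swing forward as they close: fully open they stand 13 mm farther back than shut.
Start: joints at [64.148, 7.471, 85.268, -0, 87.261, -4.893], TCP at [214.597, 560.316, 248.292] pointing down, gripper open.
Joint ranges: [-169.43, 169.43], [-51.17, 129.36], [1.28, 143.12], [-76.62, 256.62], [0, 156.53], [-152.29, 152.29]. Speed limits (degrees/s): [136.94, 136.94, 159.86, 180, 180, 180].

### API

Orientations are given as [roll, pitch, yaw] about the fixed x, y, z axes, in that order (R = Rz(yaw) Ry(pitch) Rx(roll)).
In Python, from bench import sense, snapshot, hand_in, trace, place_of gives the robot as it stands.
- The arm moves only by the shell command python3 -m handwheel 'ROWS' [FORCE]. ROWS is JSON, a list of rows, each a list of 7 numbers: the opening, from -1 (shut) to 1 (fully open), then the shift along the tool's x, y, z in cm, then the turn, a rotation vector about the tool's x, y, z in rad. A call has 1 to 12 rows; each row shifts and turns the commanded pose from where the row before left it, along the tool's axes as they then stand; what a row does not reach is not made up. A row lasts 1/12 s, in which the tool goes at most 41.7 mm and 7.16 degrees, less where a joint would pass 70% of its speed; a pose out of reach is approached as far as the arm can. A call with a gripper value outside its range is refused whole. The fingers move at their own pace and stop on an object; FORCE is the grip in N (left out, the last holds). Time passes only in rows, so rows that do not move let the fingers close. It gives the time, the measured TCP pose, the force, the opening and the grip force at its end, in the units of the state.
- sense(): the state, without advancing time (a new reading comes with each control period).
- snapshot(name): name is "scene" or "top" or "wrist"; returns a dict with "image" (400x640x3 uint8, red, green, blue), "intrinsics" (3x3 intrinsics, pixels), "k1" (the pictures are not rectified: a ray, as slopes to the right and down, at radius r is drawn at 1 + k1 r^2 times it, then the intrinsics apply), "R" (3x3) and "t" (3): a world point X has camera coordinates R X + t. Camera axes: x right, y down, z forward; pixel columns grow to the right and rows downward; lengths in mm; the calibration is good to about 2 mm. A picture is of the moment at which its call begins. There is no depth.
- hand_in(): hands the job in; it is judged then, once.
Trained networks look in a picture, given as the dict that the camera call returned (one of the last four; its "shot" number tells which), for a name from the list of things; names that differ only in an ending like _2 or _b are one class to them, and where a whole thing is asked for, a point or a joint stands for the part that bears it (a point fixed in the world has none). Each returns a list of dicts, best first, with "conf" (0 to 1); they miss things now and then, are a little off and sometimes report something else, mostly with a low value. They report only what shows in the picture. A call takes as long as a camera call. They do not tell look-alikes from the thing itself.
- trace(picture, query): "pixels" (400x640 bool, what is visible of it).
- place_of(picture, query): "location" ([x, y, z] in mm, in world coordinates, good to about 4 mm: a listed point, or the origin of a listed thing).
The state is a dict: "time": time; "joint_pos": joint angles; "qd": joint speeds; "joint_efforts": joint torques, N m; "tool_pos": TCP position; "tcp_rot": TCP orientation; "ft_force": force on the tool from outside, world axes, zero at the start; "wrist_torque": the same for the moment, N m; "finger_gap": finger opening in mm; "grip_force": force on a finger pad.
Only numpy, scipy, OpenCV 4.12 (cv2) and the standard library are available. Lean on these libraries where they do the work, as an engineer would, in place of code of your own. Each camera call takes 0.05 s, during which the arm holds its last target. There are 200 camera calls.

### The job

Find where the lamp boom balances by lifting it a little off the desk at trial points along its tube until it hangs level. Holding it at that point, lay it along the stand between the prongs with that point on the red pad, and let go: it must stay there level by itself. Do not let it tip steeply, set it down gently on the pad, and leave the other things on the desk alone.

Things in the scene. Friction and masses are not known exactly. Their poses are not given: they have to be found in the camera images.
- boom: lamp boom, loose, 0.55 to 0.75 kg: straight aluminium tube (24 mm wide, 30 tall, x = -210 to +200 mm), lamp at its +x end, rubber foot (24 x 60 mm) under its -x end. Origin on the boom's underside below the tube's middle; x along the tube to the lamp, z up. It stands on lamp and foot: tube level, its underside 24 and top 54 mm above the origin. Free to grip: x = -170 to +160 mm.
- tube_mid (a point): point on the tube's centre line, 39 mm above the boom's origin, axes as the boom. A steel slug is clamped unseen inside the tube (it never moves in use), set differently each time: the balance point lies anywhere from about this point to 110 mm from it towards the lamp (+x). It must be felt by lifting.
- lamp (a point): middle of the black LED lamp's underside at the boom's +x end, 210 mm along x from the boom's origin. Lamp 80 (x) x 94 x 24 mm, hanging under the tube, orange clamp around the tube above it.
- cradle: desk stand for the boom, fixed: round dark base (104 mm across), 14 mm post, and on it a grey beam along the cradle's x axis, 88 mm long, 14 wide, top 109 mm above the desk. Origin: centre of the base on the desk, z up. The tube goes along x, either way round. Beam and pad are narrower than the tube, so fingers holding the tube between the prong pairs fit down past them.
- pad_top (a point): centre of the flat top of the red rubber pad, 115 mm above the desk, axes as the cradle. The pad, 20 mm long (x) by 16 wide, is the tube's only support, 6 mm above the beam: if the boom's balance point is more than about 10 mm from the pad's middle, the boom tips about 8 degrees onto the beam's end, or falls off.
- prongs (a point): midway between the cradle's four steel prongs, at their tips' height, 135 mm above the desk, axes as the cradle. A pair stands at x = -40 and one at x = +40 mm; each pair leaves a 34 mm gap for the 24 mm tube, flaring outwards at the top.
- foot (a point): middle of the underside of the black rubber foot (24 x 60 x 24 mm) at the boom's -x end, 195 mm along -x from the boom's origin
- phone: bystander, loose: black smartphone, 72 x 148 x 9 mm, lying flat; origin at its underside; leave alone
- tape: bystander, loose: yellow roll of tape, 72 mm across, 24 mm high, lying flat; origin at its underside; leave alone
- screwdriver: bystander, loose: screwdriver lying on the desk; leave alone
- battery: bystander, loose: grey camera battery, 40 x 70 x 28 mm; origin at its underside; leave alone
- mug: bystander, loose: blue mug, 90 mm high; origin at its underside; leave alone
- mouse: bystander, loose: black computer mouse, 100 x 58 x 32 mm, on a round mat; origin at its underside; leave alone
- case: bystander, loose: blue spectacle case, 55 x 155 x 36 mm; origin at its underside; leave alone
Things that resemble listed ones, but are neither listed nor needed, are in the scene too. What is shaped like the cradle but green or orange is not meant.

How it is judged:
By the outcome, as a careful person would: the job done as asked, in the order asked, and still so for the second after the job is handed in, with the robot touching nothing.
It also fails if it takes over 64 s, if anything falls off the work surface, if the arm or the gripper's body presses on something with over 40 N, if the wrist force passes 120 N, or if a joint passes its speed limit or range.

## Working session

There is one attempt and no reset: what is moved stays moved. The work goes in short steps, Python scripts to look and compute and a shell command to move; the robot and the scene stay as the last step left them, time stands still between calls to the robot, and variables do not carry over. Pictures are saved under pics/ and viewed, at most 12 in all, crops included, and the job is handed in when it is done.

```bash
mkdir -p pics; ls
cat > h.py <<'E'
import numpy as np, cv2
from bench import *
def save(p,n): cv2.imwrite(f'pics/{n}.png',p['image'][:,:,::-1])
def ray(p,u,v):
    K=np.array(p['intrinsics']);x=(u-K[0,2])/K[0,0];y=(v-K[1,2])/K[1,1]
    a,b=x,y
    for _ in range(30):
        s=1+p['k1']*(a*a+b*b);a,b=x/s,y/s
    R=np.array(p['R']);t=np.array(p['t'])
    return -R.T@t, R.T@np.array([a,b,1])
def onz(p,u,v,z):
    c,d=ray(p,u,v);return c+d*(z-c[2])/d[2]
E
python3 - <<'E'
from h import *
for n in ['top','scene']:
    p=snapshot(n);save(p,n+'1')
    for q in ['boom','tube_mid','lamp','foot','cradle','pad_top','prongs','mug','phone','battery','case','tape','mouse','screwdriver']:
        try: print(n,q,[(np.round(d['location']),round(d['conf'],2)) for d in place_of(p,q)[:3]])
        except Exception as e: print(q,e)
print(sense())
E
```

```text
pics
top boom [(array([474., -55.,   3.]), 0.73)]
top tube_mid [(array([476., -57.,  38.]), 0.56), (array([657.,  -1., 111.]), 0.16)]
top lamp [(array([440., 142.,  -3.]), 0.72)]
top foot [(array([ 505., -250.,    1.]), 0.7)]
top cradle [(array([345.,  13.,   4.]), 0.88), (array([ 307., -154.,   -0.]), 0.75), (array([ 690., -376.,    5.]), 0.66)]
top pad_top [(array([ 308., -150.,  114.]), 0.8), (array([784., 104.,  -1.]), 0.68), (array([346.,   8., 114.]), 0.66)]
top prongs [(array([ 307., -149.,  138.]), 0.74), (array([350.,  11., 137.]), 0.67), (array([652.,  -1., 135.]), 0.66)]
top mug [(array([554., 432.,  -0.]), 0.95), (array([649.,  -1., 136.]), 0.45)]
top phone [(array([ 783., -102.,    3.]), 0.78)]
top battery [(array([ 682., -234.,   -3.]), 0.8)]
top case [(array([ 690., -378.,    5.]), 0.95)]
top tape [(array([787., 107.,   0.]), 0.82), (array([444., 147.,   0.]), 0.23)]
top mouse [(array([ 561., -490.,    4.]), 0.94), (array([787., 106.,  -4.]), 0.64)]
top screwdriver [(array([716., 313.,   3.]), 0.54)]
scene boom [(array([479., -60.,   2.]), 0.6)]
scene tube_mid [(array(
[... 897 characters left out ...]
-2.]), 0.54)]
{'time': 1.5, 'joint_pos': array([ 6.41487189e+01,  7.47176176e+00,  8.52694761e+01,  1.05843610e-03,
        8.72601639e+01, -4.89382835e+00]), 'qd': array([-0.02245419,  0.06370576,  0.01685137,  0.02833235, -0.01406354,
        0.0643535 ]), 'joint_efforts': array([ 1.18155585e-03, -5.69298184e+01, -5.00851822e+01, -4.72189856e-05,
        1.09111010e-03,  7.59667955e-06]), 'tool_pos': array([214.58457294, 560.31350572, 248.26992288]), 'tcp_rot': array([-1.79998693e+02, -1.17296250e-03,  1.59042497e+02]), 'ft_force': array([-0.01035769, -0.24978058,  0.25885763]), 'wrist_torque': array([0.03189958, 0.02301862, 0.02137385]), 'grip_force': 0.0, 'finger_gap': 85.25793254188316}
```

View pics/top1.png

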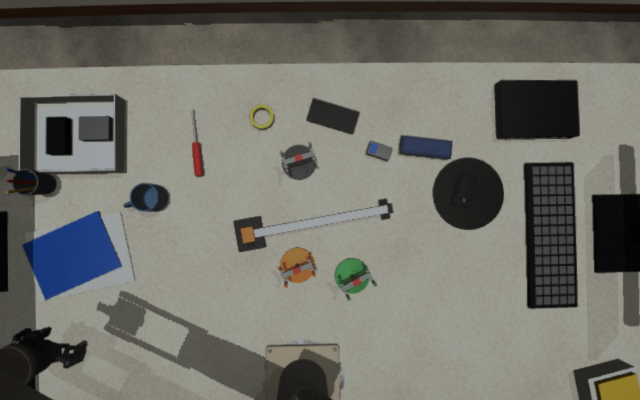

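View pics/scene1.png

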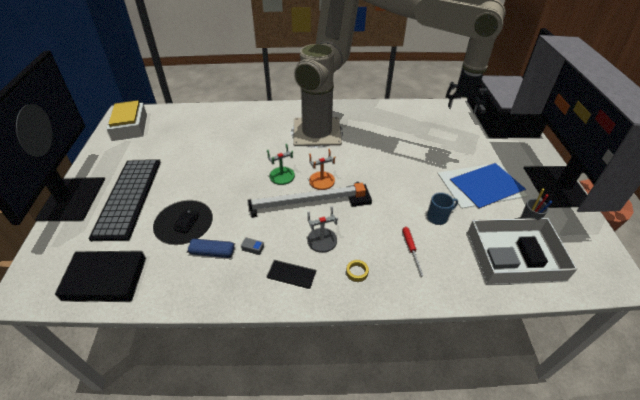

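```bash
cat > m.py <<'E'
from h import *
p=snapshot('top'); im=p['image']
q=trace(p,'boom')[0]; print(q['conf'],q['pixels'].sum())
m=q['pixels'].astype(bool)
hsv=cv2.cvtColor(im,cv2.COLOR_RGB2HSV)
# tube: bright pixels in mask at z=54
t=m&(hsv[:,:,2]>110)&(hsv[:,:,1]<60)
vs,us=np.nonzero(t)
P=np.array([onz(p,u,v,54)[:2] for u,v in zip(us,vs)])
c=P.mean(0);d=np.linalg.svd(P-c)[2][0];d*=np.sign(d[1]);s=(P-c)@d
print('tube',c,np.degrees(np.arctan2(d[1],d[0])),s.min(),s.max(),'ends',c+d*s.min(),c+d*s.max(), (( P-c)@[-d[1],d[0]]).std())
for r,z,n in (((420,285,190,130),0,'c'),):
    pass
crop=im[130:190,270:330];cv2.imwrite('pics/crop.png',cv2.resize(crop,None,fx=9,fy=9,interpolation=cv2.INTER_CUBIC)[:,:,::-1])
red=((hsv[:,:,0]<8)|(hsv[:,:,0]>172))&(hsv[:,:,1]>120)&(hsv[:,:,2]>60)
v,u=np.nonzero(red[130:190,270:330]);print('pad',len(u),u.mean()+270,v.mean()+130,onz(p,u.mean()+270,v.mean()+130,115))
E
python3 m.py
```

```text
0.64 2102
tube [479.07781431 -63.1467486 ] 99.25489683558946 -196.78525577791632 196.77633063312237 ends [ 510.72618081 -257.3703769 ] [447.43088321 131.06807073] 7.077997727184881
pad 39 298.2051282051282 157.35897435897436 [ 6.53493954e+02 -3.48261024e-01  1.15000000e+02]
```

View pics/crop.png

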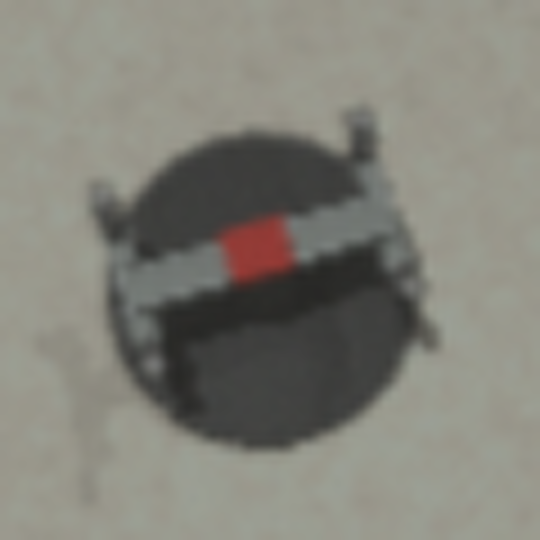

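```bash
python3 -m handwheel '[[0.3,0,0,0,0,0,0.116],[0.3,0,0,0,0,0,0.116],[0.3,0,0,0,0,0,0.116],[0.3,0,0,0,0,0,0.116],[0.3,0,0,0,0,0,0.116],[0.3,0,0,0,0,0,0.116],[0.3,0,0,0,0,0,0.116],[0.3,0,0,0,0,0,0.116],[0.3,0,0,0,0,0,0.116]]' 30
python3 -m handwheel '[[0.3,-3.74,1,0,0,0,0],[0.3,-3.74,1,0,0,0,0],[0.3,-3.74,1,0,0,0,0],[0.3,-3.74,1,0,0,0,0],[0.3,-3.74,1,0,0,0,0],[0.3,-3.74,1,0,0,0,0],[0.3,-3.74,1,0,0,0,0],[0.3,-3.74,1,0,0,0,0]]'
python3 -m handwheel '[[0.3,-3.74,1,0,0,0,0],[0.3,-3.74,1,0,0,0,0],[0.3,-3.74,1,0,0,0,0],[0.3,-3.74,1,0,0,0,0],[0.3,-3.74,1,0,0,0,0],[0.3,-3.74,1,0,0,0,0],[0.3,-3.74,1,0,0,0,0],[0.3,-3.74,1,0,0,0,0],[0.3,0,0,0,0,0,0],[0.3,0,0,0,0,0,0]]'
python3 - <<'E'
from h import *
p=snapshot('wrist');save(p,'w1')
for q in ['tube_mid','lamp','foot']: print(q,[(np.round(d['location']),round(d['conf'],2)) for d in place_of(p,q)[:2]])
s=sense();print(s['tool_pos'],s['tcp_rot'],s['joint_pos'],s['ft_force'],s['wrist_torque'])
E
```

```text
time: 2.35
tool_pos: [214.6, 560.3, 248.3]
tcp_rot: [-180.0, 0.0, 98.9]
ft_force: [-0.3, -0.5, -0.1]
finger_gap: 55.7
grip_force: 0.0
time: 3.02
tool_pos: [341.9, 276.2, 248.5]
tcp_rot: [180.0, -0.0, 99.2]
ft_force: [0.8, -0.6, 0.3]
finger_gap: 55.4
grip_force: 0.0
time: 3.85
tool_pos: [468.7, -6.6, 248.2]
tcp_rot: [-180.0, -0.0, 99.0]
ft_force: [0.4, 1.0, -0.2]
finger_gap: 55.6
grip_force: 0.0
tube_mid [(array([476., -55.,  40.]), 0.72)]
lamp [(array([442., 148.,   2.]), 0.82)]
foot [(array([ 504., -249.,   -3.]), 0.79)]
[468.15960613  -3.56307492 248.317386  ] [ 1.79996972e+02 -1.83078555e-02  9.93112994e+01] [-6.72833003e+00 -1.33976585e+01  1.05414491e+02  1.84432303e-02
  8.79853156e+01 -1.60402776e+01] [-0.49511111  0.28192958 -0.63981632] [-0.02192559 -0.00671638 -0.02195806]
```

View pics/w1.png

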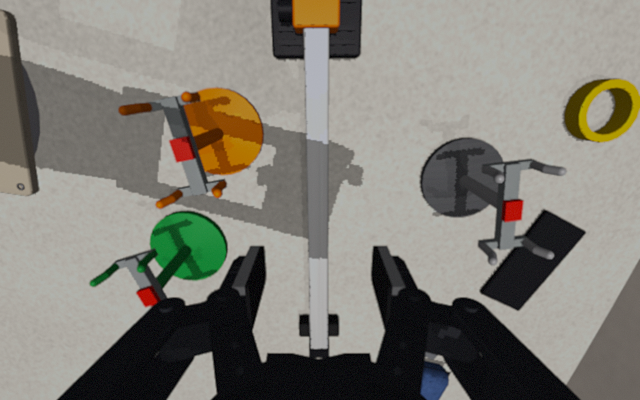

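Run:
```python
from h import *
p=snapshot('wrist');im=p['image'].astype(int)
hsv=cv2.cvtColor(p['image'],cv2.COLOR_RGB2HSV)
P=[]
for v in range(60,340,8):
    row=hsv[v,285:345]; g=(row[:,2]>0)
    e=np.abs(np.diff(cv2.GaussianBlur(im[v:v+1,285:345].astype(np.uint8),(3,1),0).astype(int),axis=1)).sum(2)[0]
    b=np.argsort(e)[-6:]
    # segment: saturation low & bluish (b>=r-2)
    seg=np.nonzero(im[v,285:345,2]-im[v,285:345,0]>2)[0]
    if 14<len(seg)<36: P.append(onz(p,285+(seg.min()+seg.max())/2,v,54)[:2])
P=np.array(P);print(len(P));c=np.median(P,0)
vx,vy,x0,y0=cv2.fitLine(P.astype(np.float32),cv2.DIST_HUBER,0,0.5,0.01).ravel()
if vy<0:vx,vy=-vx,-vy
print('tube yaw',np.degrees(np.arctan2(vy,vx)),x0,y0,'x at y=-5:',x0+vx/vy*(-5-y0))
red=((hsv[:,:,0]<6)|(hsv[:,:,0]>174))&(hsv[:,:,1]>150)&(hsv[:,:,2]>90)
s=red[190:230,495:530];v,u=np.nonzero(s)
print('pad',len(u),u.min()+495,u.max()+495,v.min()+190,v.max()+190,onz(p,u.mean()+495,v.mean()+190,115))
a=onz(p,511.5,165,109);b=onz(p,507.5,240,109);print('beam',a,b,np.degrees(np.arctan2(*(a-b)[1::-1])))
pts=cv2.minAreaRect(np.float32([onz(p,x+495,y+190,115)[:2] for x,y in zip(u,v)]));print(pts)
print('lamp near edge z24',onz(p,317,58,24), 'foot end', onz(p,318,340,24))
crop=p['image'][140:280,460:580];cv2.imwrite('pics/w2.png',cv2.resize(crop,None,fx=4,fy=4,interpolation=cv2.INTER_CUBIC)[:,:,::-1])
```

```text
10
tube yaw 99.734375 454.31506 73.138115 x at y=-5: 467.71973
pad 335 503 521 204 225 [652.03012199   0.95989898 115.        ]
beam [638.28328185  45.33594785 109.        ] [662.59703578 -27.75896116 109.        ] 108.39881011124314
((652.0845947265625, 0.8585834503173828), (16.057424545288086, 20.378616333007812), 16.688066482543945)
lamp near edge z24 [448.25356267 111.29463054  24.        ] foot end [ 511.39765355 -265.57646089   24.        ]
```

View pics/w2.png

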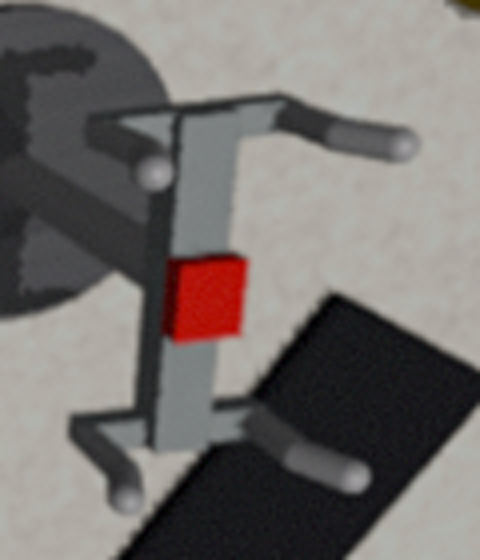

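```bash
python3 -m handwheel '[[0.3,0,0,3.5,0,0,0],[0.3,0,0,3.5,0,0,0],[0.3,0,0,3.5,0,0,0],[0.3,0,0,3.5,0,0,0],[0.3,0,0,3.5,0,0,0],[0.3,0,0,3.4,0,0,0],[0.3,0,0,0,0,0,0],[0.3,0,0,0,0,0,0]]' 25
python3 -m handwheel '[[-1,0,0,0,0,0,0],[-1,0,0,0,0,0,0],[-1,0,0,0,0,0,0],[-1,0,0,0,0,0,0],[-1,0,0,0,0,0,0],[-1,0,0,0,0,0,0],[-1,0,0,0,0,0,0],[-1,0,0,0,0,0,0]]' 25
python3 - <<'E'
from h import *
s=sense();print(s['tool_pos'],s['tcp_rot'],s['ft_force'],s['wrist_torque'],s['finger_gap'],s['grip_force'],s['time'])
p=snapshot('wrist')
a=onz(p,512.5,168,109);b=onz(p,505.75,252,109)
E
```

```text
time: 4.77
tool_pos: [466.3, -3.5, 37.9]
tcp_rot: [-179.7, -0.1, 99.3]
ft_force: [0.4, 0.7, 0.8]
finger_gap: 55.5
grip_force: 0.0
time: 5.43
tool_pos: [470.0, -4.8, 42.2]
tcp_rot: [179.8, 0.1, 99.3]
ft_force: [-5.2, 0.7, 6.3]
finger_gap: 23.5
grip_force: 26.8
[469.98578961  -4.81871654  42.16672787] [1.79823793e+02 6.16021027e-02 9.92546567e+01] [-5.16588057  0.67807599  6.29720221] [-0.0315261   0.91070146  0.1895377 ] 23.530279296913807 26.800197958946228 5.4333
```

```bash
python3 -m handwheel '[[-1,0,0,-0.3,0,0,0],[-1,0,0,-0.3,0,0,0],[-1,0,0,-0.3,0,0,0],[-1,0,0,-0.3,0,0,0],[-1,0,0,0,0,0,0],[-1,0,0,0,0,0,0],[-1,0,0,0,0,0,0],[-1,0,0,0,0,0,0],[-1,0,0,0,0,0,0],[-1,0,0,0,0,0,0]]' 25
cat > s.py <<'E'
from h import *
N=[]
for _ in range(6):
    p=snapshot('scene');s=sense();N.append(np.r_[s['ft_force'],s['wrist_torque']])
N=np.array(N);m=N.mean(0);f,t=m[:3],m[3:]
yaw=np.radians(s['tcp_rot'][2]);ax=np.array([np.cos(yaw),np.sin(yaw)])
lat=np.array([np.sin(yaw),-np.cos(yaw)])
print('std',N.std(0).round(3));print('F',f.round(2),'T',t.round(3),'T about lat',t[:2]@lat,'T about ax',t[:2]@ax,'F ax',f[:2]@ax)
print('pos',s['tool_pos'].round(2),s['tcp_rot'].round(2),s['finger_gap'],s['grip_force'],s['time'])
E
python3 s.py
python3 - <<'E'
from h import *
p=snapshot('scene');save(p,'s2');c=p['image'][140:260,220:400];cv2.imwrite('pics/s2c.png',cv2.resize(c,None,fx=4,fy=4,interpolation=cv2.INTER_CUBIC)[:,:,::-1])
E
```

```text
time: 6.32
tool_pos: [468.3, -4.7, 51.1]
tcp_rot: [-180.0, -0.0, 99.2]
ft_force: [-0.8, -0.1, -6.5]
finger_gap: 23.7
grip_force: 25.0
std [0.663 0.23  0.652 0.017 0.016 0.036]
F [ 0.23 -0.06 -7.25] T [ 0.16   0.032 -0.001] T about lat 0.1633294121302893 T about ax 0.005829514081810474 F ax -0.09819948868485816
pos [468.42  -4.7   51.26] [-180.      0.     99.22] 23.618901251985005 24.984886050224304 6.6167
```

View pics/s2c.png

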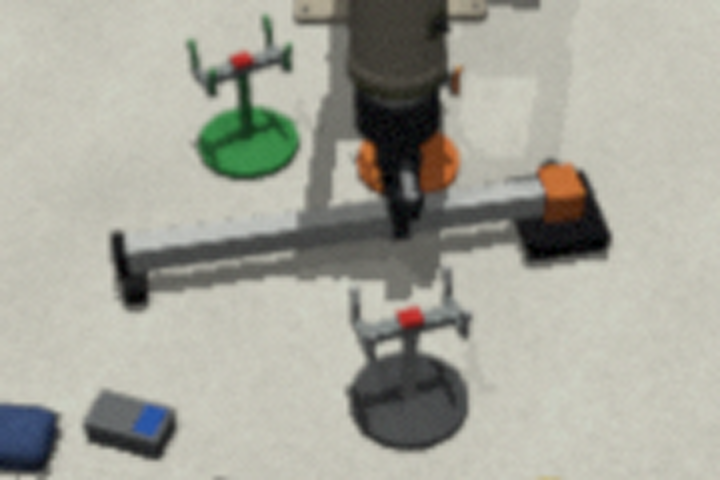

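```bash
python3 -m handwheel '[[-1,0,0,0.3,0,0,0],[-1,0,0,0.3,0,0,0],[-1,0,0,0.3,0,0,0],[-1,0,0,0.3,0,0,0],[-1,0,0,0,0,0,0],[-1,0,0,0,0,0,0],[0,0,0,0,0,0,0],[0,0,0,0,0,0,0],[0,0,0,0,0,0,0],[0,-1.1,0,0,0,0,0],[0,-1.15,0,0,0,0,0],[0,0,0,0,0,0,0]]'
python3 -m handwheel '[[-1,0,0,0,0,0,0],[-1,0,0,0,0,0,0],[-1,0,0,0,0,0,0],[-1,0,0,0,0,0,0],[-1,0,0,0,0,0,0],[-1,0,0,0,0,0,0]]' 25
python3 -m handwheel '[[-1,0,0,-0.3,0,0,0],[-1,0,0,-0.3,0,0,0],[-1,0,0,-0.3,0,0,0],[-1,0,0,-0.3,0,0,0],[-1,0,0,-0.2,0,0,0],[-1,0,0,0,0,0,0],[-1,0,0,0,0,0,0],[-1,0,0,0,0,0,0],[-1,0,0,0,0,0,0],[-1,0,0,0,0,0,0],[-1,0,0,0,0,0,0]]' 25
python3 s.py
```

```text
time: 7.67
tool_pos: [472.8, -29.1, 39.5]
tcp_rot: [180.0, 0.1, 99.2]
ft_force: [-0.7, 0.0, -0.5]
finger_gap: 42.8
grip_force: 0.0
time: 8.17
tool_pos: [472.1, -27.0, 39.3]
tcp_rot: [180.0, 0.0, 99.2]
ft_force: [1.1, -4.1, -1.6]
finger_gap: 23.6
grip_force: 26.3
time: 9.08
tool_pos: [471.9, -26.9, 53.2]
tcp_rot: [-180.0, -0.0, 99.2]
ft_force: [-0.4, 0.9, -6.9]
finger_gap: 23.9
grip_force: 25.7
std [0.363 0.333 0.503 0.024 0.025 0.026]
F [ 0.07 -0.13 -7.45] T [-0.007  0.001 -0.003] T about lat -0.006384645368303538 T about ax 0.002362419598809891 F ax -0.14329705378668647
pos [472.02 -26.91  53.24] [-179.99   -0.     99.23] 24.331502501569485 25.718616843223572 9.3833
```

Run:
```python
from h import *
p=snapshot('scene');c=p['image'][140:260,220:400];cv2.imwrite('pics/s3c.png',cv2.resize(c,None,fx=4,fy=4,interpolation=cv2.INTER_CUBIC)[:,:,::-1])
for n in ('lamp','foot','tube_mid'):
  print(n,[(d['location'],d['conf']) for d in place_of(p,n)[:1]])
```

```text
lamp [([443.2, 151.0, 13.9], 0.85)]
foot [([509.7, -245.4, 11.0], 0.96)]
tube_mid [([478.2, -61.2, 51.3], 0.94)]
```

View pics/s3c.png

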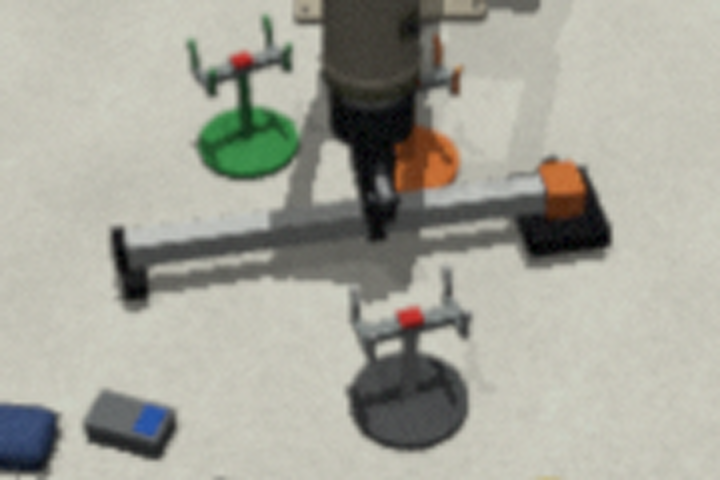

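```bash
python3 -m handwheel '[[-1,0,0,-1,0,0,0],[-1,0,0,-2,0,0,0],[-1,0,0,-2,0,0,0],[-1,0,0,-2,0,0,0],[-1,0,0,-2,0,0,0],[-1,0,0,-2,0,0,0],[-1,0,0,-2,0,0,0],[-1,0,0,-1.4,0,0,0],[-1,0,0,-0.8,0,0,0],[-1,0,0,0,0,0,0],[-1,0,0,0,0,0,0],[-1,0,0,0,0,0,0]]' 50
cat > c.py <<'E'
from h import *
import sys
def beam(p):
    im=p['image'];hsv=cv2.cvtColor(im,cv2.COLOR_RGB2HSV)
    red=(((hsv[:,:,0]<6)|(hsv[:,:,0]>174))&(hsv[:,:,1]>150)&(hsv[:,:,2]>70)).astype(np.uint8)
    n,l,st,ce=cv2.connectedComponentsWithStats(red)
    for i in range(1,n):
        if st[i,4]<40: continue
        v,u=np.nonzero(l==i)
        Q=np.float32([onz(p,a,b,115)[:2] for a,b in zip(u,v)])
        (c,wh,an)=cv2.minAreaRect(Q)
        if abs(c[0]-652)<40: print('pad px',ce[i],'n',st[i,4],'world',c,wh,an,'mean',Q.mean(0))
p=snapshot(sys.argv[1]);save(p,sys.argv[2]);beam(p)
s=sense();print(s['tool_pos'].round(1),s['tcp_rot'].round(2),s['joint_pos'].round(1),s['time'])
E
python3 c.py wrist w3; python3 c.py scene s4
```

```text
time: 10.58
tool_pos: [471.3, -26.8, 204.1]
tcp_rot: [-179.9, -0.0, 99.2]
ft_force: [-0.4, -0.9, -7.4]
finger_gap: 23.5
grip_force: 55.3
pad px [553.25763359 208.22328244] n 524 world (651.333984375, 1.110814094543457) (18.208995819091797, 21.488115310668945) 18.307430267333984 mean [651.82355     1.1904315]
[471.2 -26.8 203.8] [-1.7986e+02 -5.0000e-02  9.9230e+01] [ -9.5 -11.2 108.2   0.   83.1 -18.7] 10.6333
[471.2 -26.8 203.8] [-1.7986e+02 -5.0000e-02  9.9220e+01] [ -9.5 -11.2 108.2  -0.   83.2 -18.7] 10.6833
```

View pics/w3.png

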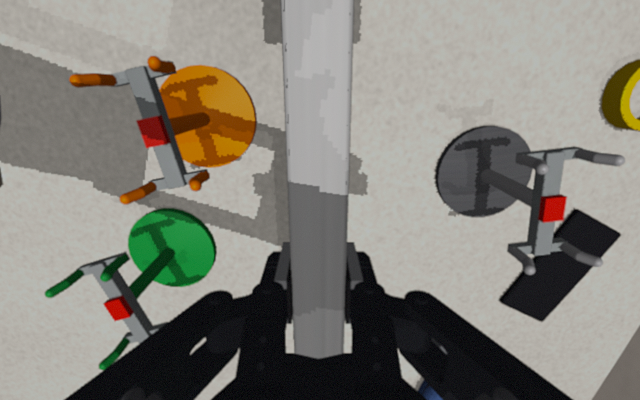

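Run:
```python
from h import *
p=snapshot('wrist')
def yaw(a,b): return np.degrees(np.arctan2(a[1]-b[1],a[0]-b[0]))
a,b=onz(p,620,160,135),onz(p,598,262,135);c,d=onz(p,543,168,135),onz(p,530,267,135)
print('tips',a,b,c,d,yaw(a,b),yaw(c,d),(a+b+c+d)/4,np.linalg.norm(a-b),np.linalg.norm(a-c))
g=p['image'][140:280,490:630].astype(np.uint8)
hsv=cv2.cvtColor(g,cv2.COLOR_RGB2HSV)
# beam top by row: brightest grey flat run near line
for v in (165,175,185,230,240):
    print(v,p['image'][v,520:580,1])
```

```text
tips [664.68456699  46.86595999 135.        ] [686.21537023 -29.21086519 135.        ] [614.33507645  32.79876392 135.        ] [635.58411224 -41.40294384 135.        ] 105.80225337969433 105.98004754847473 [650.20478148   2.26272872 135.        ] 79.06490256862476 52.277693170117935
165 [ 76  74  75  74  69  65  55  56  53  48  53  51  52  50  47  49  48  48
  60  69  82  93 104 110 114 118 116 115 122 129 135 133 134 135 134 135
 133 135 135 135 134 133 133 140 160 178 180 182 182 180 178 178 177 177
 179 180 181 182 181 182]
175 [ 79  83  82  83  81  80  80  79  77  74  80 123 175 184 174 114  49  41
  43  45  56  63  66  62  74 105 127 135 136 134 134 134 135 134 134 134
 135 133 132 133 131 133 150 175 182 183 183 182 183 184 184 181 178 176
 176 177 178 177 179 179]
185 [ 57  55  55  57  63  68  74 114 162 176 177 179 186 181 110  43  41  46
  46  46  43  44  50  78 112 131 135 136 134 134 133 135 134 134 134 135
 133 134 134 132 142 164 182 183 181 179 180 178 179 180 179 177 175 177
 176 176 178 179 182 183]
230 [180 179 179 179 178 177 179 180 150  86  45  44  47  47  48  46  46  70
 106 129 135 134 135 133 135 133 133 134 134 134 133 135 136 136 144 157
 110  48  21   0  13  15  15  19  25  26  28  29  26  26  24  24  24  24
  25  24  25  25  26  24]
240 [179 180 176 174 174 177 177 132  69  43  46  46  45  48  45  52  85 120
 134 135 134 135 134 135 133 134 136 135 134 135 134 137 130  79  50  49
  48  47  47  46  46  49  48  49  49  43  33  29  25  24  24  26  23  24
  22  28  24  27  28  20]
```

```bash
python3 -m handwheel '[[-1,0,0,0,0,0,-0.015],[-1,0,0,0,0,0,-0.03],[-1,0,0,0,0,0,-0.03],[-1,0,0,0,0,0,-0.025],[-1,0,0,0,0,0,-0.015],[-1,0,0,0,0,0,0]]' 50
python3 -m handwheel '[[-1,-0.22,1,0,0,0,0],[-1,-0.22,2,0,0,0,0],[-1,-0.22,2,0,0,0,0],[-1,-0.22,2,0,0,0,0],[-1,-0.22,2,0,0,0,0],[-1,-0.22,2,0,0,0,0],[-1,-0.22,2,0,0,0,0],[-1,-0.22,2,0,0,0,0],[-1,-0.22,1.8,0,0,0,0],[-1,-0.22,1.3,0,0,0,0],[-1,0,0,0,0,0,0],[-1,0,0,0,0,0,0]]' 50
python3 s.py; python3 c.py wrist w4
```

```text
time: 11.23
tool_pos: [471.9, -26.9, 205.0]
tcp_rot: [-180.0, -0.0, 105.9]
ft_force: [0.2, 0.4, -7.2]
finger_gap: 23.1
grip_force: 55.1
time: 12.23
tool_pos: [652.3, 1.3, 204.4]
tcp_rot: [-179.9, -0.0, 105.8]
ft_force: [-0.5, 0.2, -7.5]
finger_gap: 23.3
grip_force: 55.1
std [0.309 0.317 0.471 0.023 0.018 0.021]
F [-0.22  0.08 -7.18] T [ 0.012  0.012 -0.016] T about lat 0.014905566009657041 T about ax 0.008462857874980464 F ax 0.13883928277477142
pos [651.78   1.15 205.44] [-180.     0.   105.8] 23.043373899349927 55.095654129981995 12.5333
[651.9   1.1 205.5] [179.99   0.   105.8 ] [ -4.4  16.6  79.3  -0.   84.1 -20.2] 12.5833
```

View pics/w4.png

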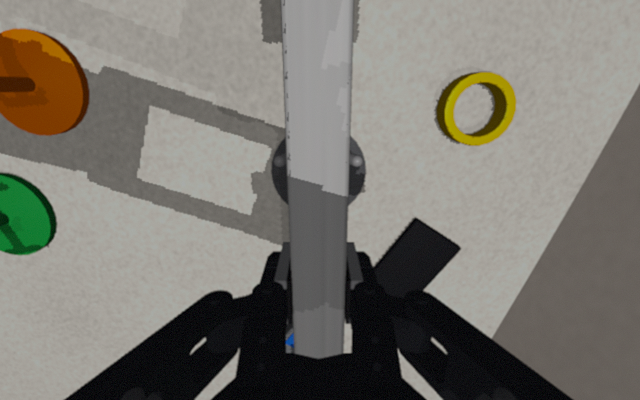

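```bash
python3 -m handwheel '[[-1,0,0,0.5,0,0,0],[-1,0,0,1,0,0,0],[-1,0,0,1,0,0,0],[-1,0,0,1,0,0,0],[-1,0,0,1,0,0,0],[-1,0,0,0.7,0,0,0],[-1,0,0,0.5,0,0,0],[-1,0,0,0.3,0,0,0],[-1,0,0,0,0,0,0],[-1,0,0,0,0,0,0],[-1,0,0,0,0,0,0]]' 50
python3 -m handwheel '[[-1,0,0,0.2,0,0,0],[-1,0,0,0.2,0,0,0],[-1,0,0,0.2,0,0,0],[-1,0,0,0.1,0,0,0],[-1,0,0,0.1,0,0,0],[-1,0,0,0.1,0,0,0],[-1,0,0,0.1,0,0,0],[-1,0,0,0.1,0,0,0],[-1,0,0,0,0,0,0],[-1,0,0,0,0,0,0],[-1,0,0,0,0,0,0]]' 50
python3 s.py
```

```text
time: 13.5
tool_pos: [652.7, 1.2, 146.1]
tcp_rot: [179.9, 0.0, 105.8]
ft_force: [0.7, -0.3, -6.5]
finger_gap: 23.1
grip_force: 55.1
time: 14.42
tool_pos: [652.2, 1.2, 134.4]
tcp_rot: [180.0, 0.0, 105.8]
ft_force: [-0.4, 0.4, -7.7]
finger_gap: 23.3
grip_force: 55.1
std [0.542 0.117 0.534 0.018 0.023 0.024]
F [-0.19 -0.   -6.86] T [0.011 0.018 0.005] T about lat 0.0156068405188498 T about ax 0.014309372625129812 F ax 0.04841985347477498
pos [652.23   1.24 134.37] [180.     0.   105.82] 23.515910477842493 55.1130348443985 14.7167
```

```bash
python3 -m handwheel '[[-1,0,0,0.1,0,0,0],[-1,0,0,0.1,0,0,0],[-1,0,0,0.05,0,0,0],[-1,0,0,0.05,0,0,0],[-1,0,0,0.05,0,0,0],[-1,0,0,0.05,0,0,0],[-1,0,0,0,0,0,0],[-1,0,0,0,0,0,0],[-1,0,0,0,0,0,0]]' 50
python3 s.py
python3 - <<'E'
from h import *
p=snapshot('scene');c=p['image'][140:260,220:400];cv2.imwrite('pics/s5c.png',cv2.resize(c,None,fx=4,fy=4,interpolation=cv2.INTER_CUBIC)[:,:,::-1])
E
```

```text
time: 15.47
tool_pos: [652.2, 1.3, 130.4]
tcp_rot: [180.0, -0.0, 105.8]
ft_force: [-1.3, -0.2, -5.3]
finger_gap: 23.4
grip_force: 55.4
std [0.367 0.518 1.006 0.009 0.018 0.022]
F [-1.45  0.45 -4.84] T [0.011 0.281 0.009] T about lat 0.08681374264528127 T about ax 0.26766556494447913 F ax 0.8260308405219167
pos [652.22   1.26 130.45] [180.     0.   105.81] 23.04096326541767 55.411248207092285 15.7667
```

View pics/s5c.png

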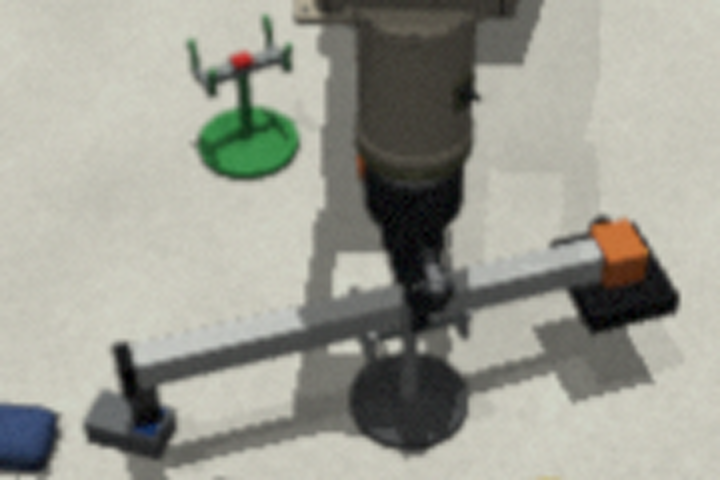

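```bash
python3 -m handwheel '[[-1,0,0,0.05,0,0,0],[-1,0,0,0.05,0,0,0],[-1,0,0,0.03,0,0,0],[-1,0,0,0,0,0,0],[-1,0,0,0,0,0,0]]' 30
python3 s.py
```

```text
time: 16.23
tool_pos: [652.2, 1.3, 130.4]
tcp_rot: [180.0, 0.0, 105.8]
ft_force: [-6.9, 0.2, 5.2]
finger_gap: 23.0
grip_force: 56.8
std [0.454 0.744 0.549 0.029 0.028 0.019]
F [-6.83  0.35  5.35] T [ 0.062  1.237 -0.013] T about lat 0.39648754654679463 T about ax 1.17348956034049 F ax 2.1954264126304506
pos [652.23   1.26 130.37] [1.7999e+02 1.0000e-02 1.0582e+02] 23.519376954479952 56.82416081428528 16.5333
```

```bash
python3 -m handwheel '[[-1,0,0,-0.05,0,0,0],[-1,0,0,-0.02,0,0,0],[-1,0,0,0,0,0,0],[-1,0,0,0,0,0,0]]' 20
python3 -m handwheel '[[-0.4,0,0,0,0,0,0],[-0.35,0,0,0,0,0,0],[-0.3,0,0,0,0,0,0],[-0.2,0,0,0,0,0,0],[-0.1,0,0,0,0,0,0],[0,0,0,0,0,0,0],[0,0,0,0,0,0,0],[0,0,0,0,0,0,0],[0,0,0,0,0,0,0]]' 20
python3 - <<'E'
from h import *
p=snapshot('scene');c=p['image'][140:260,220:400];cv2.imwrite('pics/s6c.png',cv2.resize(c,None,fx=4,fy=4,interpolation=cv2.INTER_CUBIC)[:,:,::-1])
for n in ('lamp','foot','tube_mid'):
  print(n,[(d['location'],d['conf']) for d in place_of(p,n)[:1]])
s=sense();print(s['ft_force'],s['tool_pos'])
E
```

```text
time: 16.87
tool_pos: [652.2, 1.3, 130.4]
tcp_rot: [180.0, 0.0, 105.8]
ft_force: [-5.5, 0.2, 1.8]
finger_gap: 23.2
grip_force: 56.3
time: 17.62
tool_pos: [652.2, 1.2, 129.7]
tcp_rot: [-180.0, 0.0, 105.8]
ft_force: [-0.4, -0.4, 0.6]
finger_gap: 42.7
grip_force: 0.0
lamp [([607.8, 174.5, 92.1], 0.96)]
foot [([717.5, -214.3, 87.7], 0.74)]
tube_mid [([662.2, -30.1, 132.0], 0.87)]
[-0.7337026   0.15204323 -0.30271095] [652.19725522   1.25688332 129.65899608]
```

View pics/s6c.png

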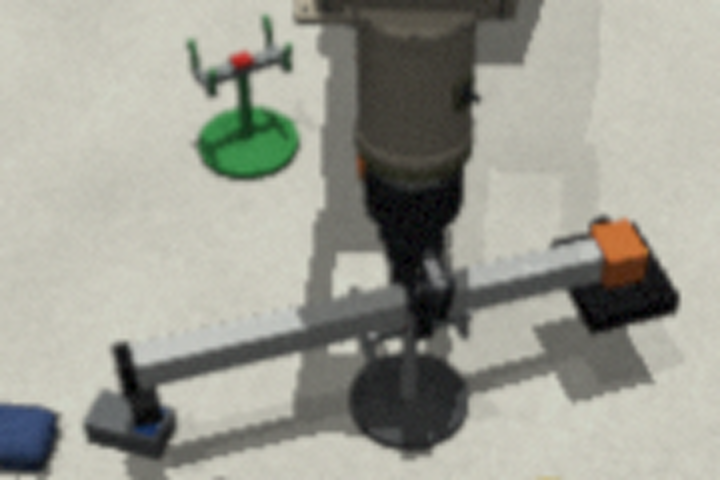

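Level and resting on its own. I'll retreat straight up, then check once more.

```bash
python3 -m handwheel '[[0,0,0,-0.5,0,0,0],[0,0,0,-1,0,0,0],[0,0,0,-1.5,0,0,0],[0,0,0,-2,0,0,0],[0,0,0,-2,0,0,0],[0,0,0,-2,0,0,0],[0,0,0,-2,0,0,0],[0,0,0,-2,0,0,0],[0,0,0,0,0,0,0],[0,0,0,0,0,0,0],[0,0,0,0,0,0,0],[0,0,0,0,0,0,0]]' 20
python3 - <<'E'
from h import *
p=snapshot('scene')
for n in ('lamp','foot','tube_mid'):
  print(n,[(d['location'],d['conf']) for d in place_of(p,n)[:1]])
p=snapshot('wrist')
for n in ('lamp','foot','tube_mid'):
  print(n,[(d['location'],d['conf']) for d in place_of(p,n)[:1]])
E
```

```text
time: 18.82
tool_pos: [651.6, 1.3, 258.3]
tcp_rot: [-179.9, -0.0, 105.8]
ft_force: [0.5, -0.7, -0.3]
finger_gap: 42.7
grip_force: 0.0
lamp [([563.7, -491.6, 3.3], 0.67)]
foot [([715.9, -209.9, 88.8], 0.73)]
tube_mid [([661.0, -31.1, 132.4], 0.57)]
lamp []
foot [([708.9, -213.8, 85.9], 0.57)]
tube_mid [([662.5, -24.2, 130.2], 0.65)]
```

```bash
python3 -c "
from bench import *
print(hand_in())"
```

```text
the job is handed in; nothing more can be done
None
```

I found the boom's balance point about 31 mm from the tube's middle towards the lamp, laid it along the grey stand with that point on the red pad, and released it. It was still level when last checked, the gripper was clear of it, and I handed the job in.

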